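# Prop the fruit box lid open on its long stay

## Task

The fruit box stands with its lid thrown right back. So that the lemons get air, flip up the longer of the two brass stays inside the box, then tip the lid forward so that it comes down and rests propped on the raised stay; leave the shorter stay folded down.

Things in the scene. Friction and masses are not known exactly. Their poses are not given: they have to be found in the camera images.
- fruit_box: Shallow open wooden box, 240 deep x 270 wide x 85 mm high, two lemons inside, fixed on the worktop. Origin: centre of its underside; x to its far wall, y to its left, z up. Inside are two posts with a brass stay each, pivots 50 mm in front of the box's middle, 65 mm left and right of it; which side has the long stay varies.
- lid (a joint): Lid, a board 250 x 280 x 12 mm, 0.3 kg, hinged along the top of the box's far wall. Angle in rad: 0 leaning back on its stop (start), growing as it comes forward: 0.28 upright, 1.85 shut flat on the box. Damped soft-close hinge: behind upright it leans back; let go 0.15 rad or more forward of upright, it sinks slowly by itself (up to 8 s) on to a raised stay (rests at 1.27 on the long one, 1.52 on the short) or shut.
- stay_long (a joint): Longer stay: brass bar 9 mm wide, 10 thick, 135 long. Angle in rad: 0 folded down, level, just below the box's rim (axis 71 mm above the worktop), pointing from its pivot to the far wall; grows as the free end swings up and over towards the front; stop at 1.69, just past upright. Slightly stiff pivot (0.015 N m): left steeper than 1.4 it stays up, and the lid presses it on to the stop.
- stay_short (a joint): Shorter stay, 75 mm long, otherwise the same in shape, material, pivot and angle. Starts folded down at 0 and is to stay so.
- stay_long_grip (a point): Centre of the round barrel across the long stay, by which to take it: diameter 16 mm, 24 mm long across the bar, 110 mm from the pivot; the bar ends 25 mm beyond. x: along the bar to its free end (at the start level, to the box's far wall); y: along the barrel, parallel to pivot and lid hinge, to the box's left; z: up while folded. Free for 45 mm to either side of it and 45 mm below.
- lid_edge (a point): Middle of the lid's free edge, half-way through its 12 mm, 250 mm from the lid hinge; 0.33 m above the worktop at the start. x: along the lid from free edge to hinge; y: along the edge, to the box's left; z: out of the lid's outer face (to the rear while it stands open). Nothing behind it within reach is taller than 0.24 m.

How it is judged:
On the way:
1. the long stay stands up while the lid is still thrown back (value of joint stay_long above 1.2 rad and value of joint lid below 0.45 rad), for 0.2 s.
At the end, for the whole second after the job is handed in: The long stay stands up (angle over 1.5 rad), the short one lies folded down (under 0.25 rad), and the lid rests still on the long stay: lid angle between 1.15 and 1.43 rad, moving slower than 0.05 rad/s (value of joint stay_long above 1.5 rad and value of joint stay_short below 0.25 rad and value of joint lid between 1.15 and 1.43 rad and velocity of joint lid between -0.05 and 0.05 rad/s); the robot touches nothing.
It fails at once if the short stay is flipped up (value of joint stay_short above 0.8 rad).
It fails at once if the lid falls shut (value of joint lid above 1.65 rad).
It also fails if it takes over 48 s, if anything falls off the work surface, if the arm or the gripper's body presses on something with over 40 N, if the wrist force passes 120 N, or if a joint passes its speed limit or range.

## Robot

A 6-joint arm with a two-finger parallel gripper is mounted at the origin on a cart in front of the work surface, level with it; the furniture and walls round the work are solid. World frame = base frame: x ahead of the robot, y to its left, z up, the work surface at z = 0. Lengths are in m, angles in rad, forces in N, time in s.
With the tool pointing down it reaches from about 0.3 to 0.75 m from the base axis. Payload 8.5 kg.
Tool frame: the origin (TCP) lies at the centre of the arm's flange, where the gripper is bolted on; the fingertips stand 173 mm ahead of it and the grasp point (between the pads) lies 155 mm ahead of it (robot.finger_overhang is the distance from the TCP to the fingertips, in m); z points along the fingers, y is the direction in which the jaws open and shut (so a half turn about z gives the same grasp; the last joint's range is limited). The gripper opens to 85 mm and grips with 20 to 120 N. Pads are 22 mm wide; open, the fingers measure 114 mm over their backs; the gripper's body (76 mm by 85 mm) begins 54 mm behind the grasp point. The pads swing forward as they close: fully open they stand 13 mm farther back than shut.
Start: joints at [0.947, 0.381, 1.297, -0, 1.464, -0.215], TCP at [0.219, 0.505, 0.405] pointing down, gripper open.
Joint ranges: [-3.11, 3.11], [-0.89, 2.33], [0.22, 2.48], [-1.42, 4.56], [0.17, 2.85], [-2.88, 2.88]. Speed limits (rad/s): [2.39, 2.39, 3.14, 3.14, 3.14, 3.14].

## Interface

Orientations are given as a rotation vector (axis times angle).
In Python, from bench import readout, eyes, ticket, robot gives the robot as it stands.
- The arm moves only by the shell command python3 -m pendant 'ROWS' [OPENING] [FORCE]. ROWS is JSON, a list of rows, each a list of 6 numbers: the shift along the tool's x, y, z in m, then the turn, a rotation vector about the tool's x, y, z in rad. A call has exactly 8 rows; each row shifts and turns the commanded pose from where the row before left it, along the tool's axes as they then stand; what a row does not reach is not made up. A row lasts 1/12 s, in which the tool goes at most 41.7 mm and 7.16 degrees, less where a joint would pass 70% of its speed; a pose out of reach is approached as far as the arm can. A call with a gripper value outside its range is refused whole. OPENING is the opening, from 0 (shut) to 1 (fully open), set as the call begins (- or left out, the last holds). The fingers move at their own pace and stop on an object; FORCE is the grip in N (left out, the last holds). Time passes only in rows, so rows that do not move let the fingers close, or fill a call up. It gives the time, the measured TCP pose, the force and the opening at its end, in the units of the state.
- readout.read_state(): the state, without advancing time (a new reading comes with each control period).
- eyes.camera(name): name is "side" or "top" or "wrist"; returns a dict with "img" (480x640x3 uint8, red, green, blue), "fx", "fy", "cx", "cy" (pixels), "dist" ([k1, k2, p1, p2, k3] as OpenCV has them; the pictures are not rectified), "R" (3x3) and "t" (3): a world point X has camera coordinates R X + t; the wrist camera has in their place "hand_eye" (4x4, takes a point from camera to tool coordinates, whose origin is the TCP and whose axes are the flange's). Camera axes: x right, y down, z forward; pixel columns grow to the right and rows downward; lengths in m; the calibration is good to about 2 mm. A picture is of the moment at which its call begins: read the wrist's pose just before it. There is no depth.
- ticket.sign_off(): hands the job in, once; it reports no verdict.
The state is a dict: "time_s": time; "joint_positions": joint angles; "joint_vel": joint speeds; "effort": joint torques, N m; "ee_pos": TCP position; "ee_rot": TCP orientation; "wrist_force": force on the tool from outside, world axes, zero at the start; "ft_torque": the same for the moment, N m; "finger_gap": finger opening in m.
Only numpy, scipy, OpenCV 4.12 (cv2) and the standard library are available. Lean on these libraries where they do the work, as an engineer would, in place of code of your own. Each camera call takes 0.05 s, during which the arm holds its last target.

## Working session

There is one attempt and no reset: what is moved stays moved. The work goes in short steps, Python scripts to look and compute and a shell command to move; the robot and the scene stay as the last step left them, time stands still between calls to the robot, and variables do not carry over. Pictures are saved under pics/ and viewed, and the job is handed in when it is done.

```bash
ls; mkdir -p pics; python3 - <<'E'
from bench import readout, eyes, ticket, robot
import cv2,numpy as np
s=readout.read_state()
print(s)
print([a for a in dir(robot) if a[0]!='_'])
for n in ["side","top","wrist"]:
    c=eyes.camera(n)
    cv2.imwrite(f"pics/{n}0.png",c["img"][:,:,::-1])
    print(n,{k:np.round(v,4).tolist() for k,v in c.items() if k!="img"})
    np.savez(f"cal_{n}.npz",**c)
E
```

```text
pics
{'time_s': 0.0, 'joint_positions': array([ 9.46711965e-01,  3.81197903e-01,  1.29829791e+00,  1.55947239e-08,
        1.46364317e+00, -2.15303550e-01]), 'joint_vel': array([ 0.0011461 , -0.00031387,  0.00025317,  0.00016341,  0.00065411,
       -0.00141277]), 'effort': array([ 5.40407927e-04, -4.48462951e+01, -2.31274635e+01, -1.41132750e-04,
        4.77865135e-03,  1.59268336e-05]), 'ee_pos': array([0.21859002, 0.50463458, 0.40409804]), 'ee_rot': array([-6.37521930e-01, -3.07558231e+00,  2.21771152e-03]), 'wrist_force': array([-0.46860079,  0.01669653,  0.23495886]), 'ft_torque': array([-0.00156859,  0.02701381, -0.04930512]), 'finger_gap': 0.08526201399567997}
['MotionError', 'finger_overhang']
side {'fx': 463.7869, 'fy': 463.7869, 'cx': 323.9768, 'cy': 247.8971, 'dist': [-0.0446, 0.0, 0.0, 0.0, 0.0], 'R': [[-0.9867, -0.162, 0.0107], [-0.1182, 0.6721, -0.731], [0.1113, -0.7226, -0.6823]], 't': [0.5485, 0.1857, 0.9565]}
top {'fx': 617.4949, 'fy': 617.4949, 'cx': 321.6287, 'cy': 236.2457, 'dist': [-0.0217, 0.0, 0.0, 0.0, 0.0], 'R': [[0.0174, -0.9998, 0.0002], [-0.9876, -0.0173, -0.1562], [0.1562, 0.0025, -0.9877]], 't': [0.0277, 0.5665, 1.1627]}
wrist {'fx': 376.1995, 'fy': 376.1995, 'cx': 317.9017, 'cy': 237.6284, 'dist': [-0.0563, 0.0, 0.0, 0.0, 0.0], 'hand_eye': [[-0.0008, -0.9644, -0.2645, 0.0667], [1.0, -0.0002, -0.0025, -0.0], [0.0024, -0.2645, 0.9644, 0.031], [0.0, 0.0, 0.0, 1.0]]}
```

View pics/top0.png

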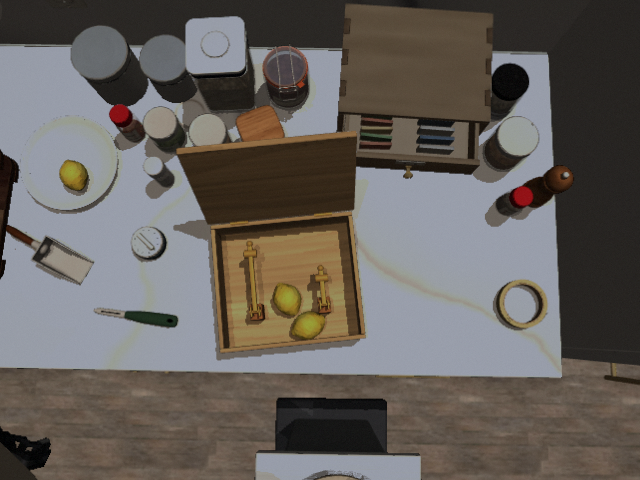

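View pics/side0.png

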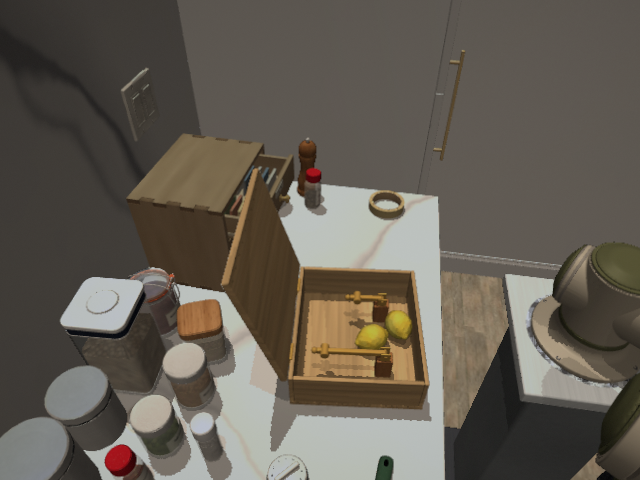

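View pics/wrist0.png

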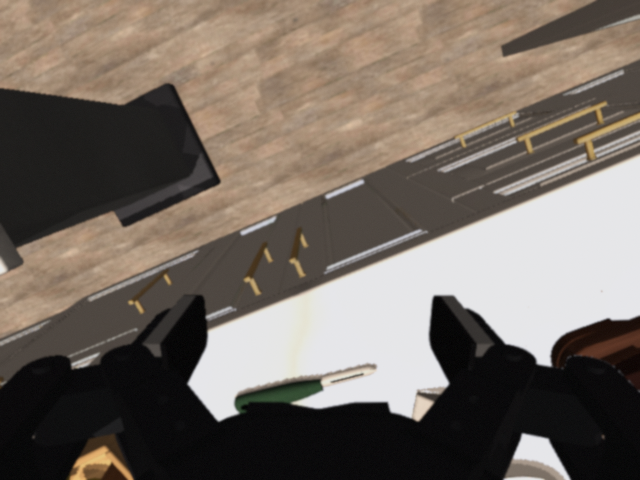

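The top view shows the long stay on the box's left, running from about (256,312) to (249,243). The short stay is on the right, from (324,306) to (321,267). I'll enlarge both areas.

```bash
python3 - <<'E'
import cv2
a=cv2.imread("pics/top0.png")[205:360,200:375]; cv2.imwrite("pics/topc.png",cv2.resize(a,None,fx=4,fy=3.8,interpolation=cv2.INTER_CUBIC)[:600])
a=cv2.imread("pics/side0.png")[255:415,280:440]; cv2.imwrite("pics/sidec.png",cv2.resize(a,None,fx=3.75,fy=3.75,interpolation=cv2.INTER_CUBIC))
E
```

```text
(no output)
```

View pics/topc.png

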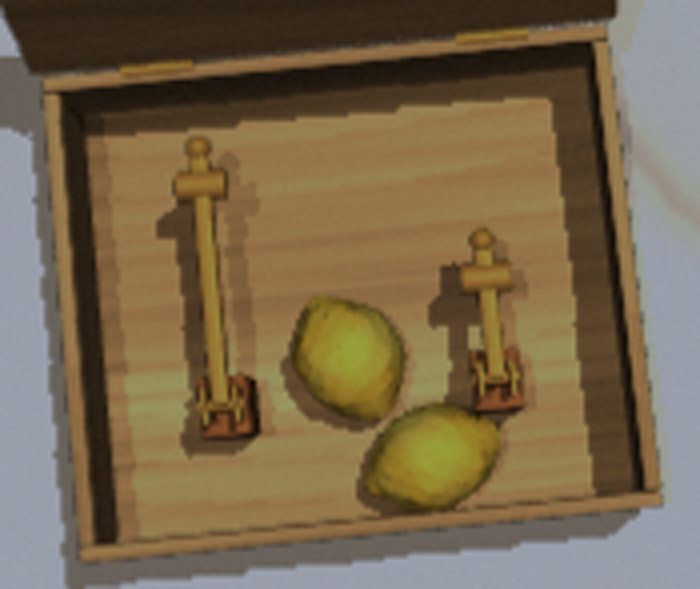

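View pics/sidec.png

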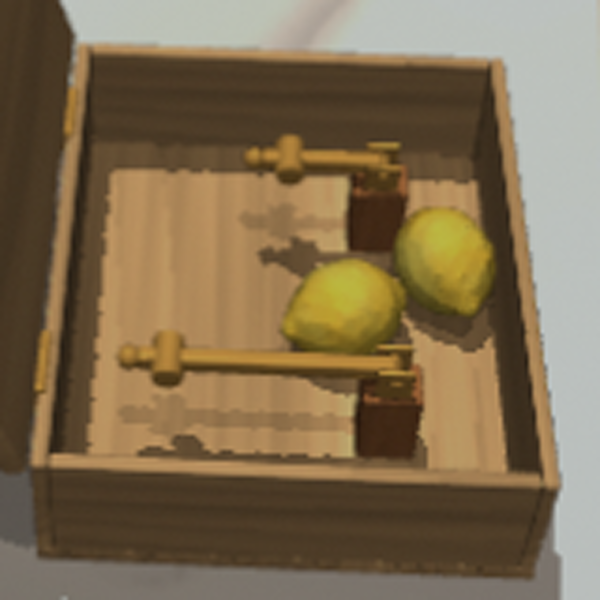

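```bash
cat > h.py <<'E'
import numpy as np,cv2
from scipy.spatial.transform import Rotation as Rn
from scipy.optimize import least_squares
cal={n:dict(np.load(f"cal_{n}.npz")) for n in ("side","top")}
def proj(n,X):
    c=cal[n];K=np.array([[c["fx"],0,c["cx"]],[0,c["fy"],c["cy"]],[0,0,1.]])
    return cv2.projectPoints(np.atleast_2d(X).astype(float),cv2.Rodrigues(c["R"])[0],c["t"].astype(float),K,c["dist"].astype(float))[0][:,0]
def w(p,L): 
    x,y,a=p[:3]; return np.array([x,y,0])+Rn.from_euler("z",a).apply(L)
E
python3 - <<'E'
from h import *
obs=[("top",(-.12,.135,.085),(220,352.4)),("top",(-.12,-.135,.085),(365.5,337.4)),("top",(.06,.065,.071),(250,253.4)),("top",(-.05,.065,.071),(254.5,311.6)),("top",(-.05,-.065,.071),(323.5,306.3)),
("side",(.06,.065,.071),(325.3,350.2)),("side",(-.12,.135,.085),(428.3,384.3)),("side",(-.12,-.135,.085),(414.1,271.5)),("side",(-.05,.065,.071),(385.3,350.2))]
f=lambda p:np.concatenate([proj(n,w(p,L))[0]-o for n,L,o in obs])
r=least_squares(f,[.45,.05,0],loss="soft_l1");p=r.x;print(p);print(f(p).reshape(-1,2).round(1))
np.save("box.npy",p)
print("barrel",w(p,(.06,.065,.071)),"pivot",w(p,(-.05,.065,.071)))
for n in("top","side"):
    print(n,proj(n,[w(p,(.12,.135,.085)),w(p,(.12,-.135,.085))]).round(1))
E
```

```text
[0.47486551 0.10075686 0.11712165]
[[-0.3  0.2]
 [ 0.4  0.5]
 [ 0.5 -0.3]
 [ 0.8 -0.6]
 [ 0.7 -2.2]
 [-0.5  0.6]
 [ 1.4  1.1]
 [ 0.4 -0.9]
 [ 0.   3.3]]
barrel [0.52685894 0.17232279 0.071     ] pivot [0.41761254 0.15946884 0.071     ]
top [[210.3 224.5]
 [351.9 210.6]]
side [[287.7 379.2]
 [300.7 266.1]]
```

The box fit agrees to about 1–2 px, apart from up to 3 px at the pivots. The long stay's barrel is at about (0.527, 0.172, 0.071) and box yaw is 0.117. I'll grip the barrel by its ends, jaws along box y, tool down. Next I'll work out the rows to a hover.

```bash
cat >> h.py <<'E'
def goal_R(p,pitch=0): # tool y = box y, z down ; pitch about box y (+ : fingertips swing toward the robot/front)
    B=Rn.from_euler("z",p[2]).as_matrix()
    R=np.array([[-1,0,0],[0,1,0],[0,0,-1.]]).T
    return B@Rn.from_euler("y",pitch).as_matrix()@R
def rel(target,Rg):
    from bench import readout
    s=readout.read_state(); R0=Rn.from_rotvec(s["ee_rot"]).as_matrix()
    d=np.array(target)-s["ee_pos"]
    print("t",round(s["time_s"],2),"pos",s["ee_pos"].round(4),"q",s["joint_positions"].round(3),"gap",round(s["finger_gap"],4),"F",s["wrist_force"].round(1))
    print("d world",d.round(4),"in tool now",(R0.T@d).round(4),"in goal axes",(Rg.T@d).round(4),"turn(tool)",Rn.from_matrix(R0.T@Rg).as_rotvec().round(4))
E
python3 - <<'E'
from h import *
p=np.load("box.npy"); rel(w(p,(.06,.065,.30)),goal_R(p))
E
```

```text
t 0.15 pos [0.2186 0.5047 0.4042] q [ 0.947  0.381  1.298 -0.     1.464 -0.215] gap 0.0856 F [ 0.4  0.2 -0.5]
d world [ 0.3082 -0.3323 -0.1042] in tool now [-0.415  -0.1823  0.1044] in goal axes [-0.2673 -0.3661  0.1042] turn(tool) [-1.000e-03 -5.000e-04 -5.259e-01]
```

```bash
python3 -m pendant '[[0,0,0,0,0,-0.105],[0,0,0,0,0,-0.105],[0,0,0,0,0,-0.105],[0,0,0,0,0,-0.105],[0,0,0,0,0,-0.106],[-0.02,-0.03,0.005,0,0,0],[-0.024,-0.033,0.005,0,0,0],[-0.024,-0.033,0.005,0,0,0]]' 0.6 40
python3 -m pendant '[[-0.024,-0.033,0.005,0,0,0],[-0.024,-0.033,0.005,0,0,0],[-0.024,-0.033,0.005,0,0,0],[-0.024,-0.033,0.005,0,0,0],[-0.024,-0.033,0.005,0,0,0],[-0.024,-0.033,0.01,0,0,0],[-0.024,-0.033,0.01,0,0,0],[-0.024,-0.033,0.01,0,0,0]]'
python3 - <<'E'
from h import *
p=np.load("box.npy"); rel(w(p,(.06,.065,.30)),goal_R(p))
E
```

```text
time_s: 0.82
ee_pos: [0.2976, 0.4163, 0.3893]
ee_rot: [0.187, -3.136, 0.0]
wrist_force: [-0.3, -0.2, 0.6]
finger_gap: 0.0511
time_s: 1.48
ee_pos: [0.5193, 0.1765, 0.3345]
ee_rot: [0.184, -3.136, -0.0]
wrist_force: [-0.1, 1.0, -1.1]
finger_gap: 0.0513
t 1.48 pos [0.5193 0.1765 0.3345] q [ 0.112  0.439  1.418  0.     1.285 -1.576] gap 0.0513 F [-0.1  1.  -1.1]
d world [ 0.0076 -0.0042 -0.0345] in tool now [-0.0071 -0.005   0.0345] in goal axes [-0.0071 -0.005   0.0345] turn(tool) [ 0.0001 -0.0001 -0.0001]
```

```bash
python3 -m pendant '[[-0.004,-0.002,0.02,0,0,0],[-0.003,-0.001,0.02,0,0,0],[0,0,0.01,0,0,0],[0,0,0,0,0,0],[0,0,0,0,0,0],[0,0,0,0,0,0],[0,0,0,0,0,0],[0,0,0,0,0,0]]'
python3 - <<'E'
from h import *
from bench import eyes
p=np.load("box.npy"); rel(w(p,(.06,.065,.226)),goal_R(p))
for n in("wrist","top","side"):
    cv2.imwrite(f"pics/{n}1.png",eyes.camera(n)["img"][:,:,::-1])
E
```

```text
time_s: 2.15
ee_pos: [0.5254, 0.1765, 0.286]
ee_rot: [-0.185, 3.134, 0.0]
wrist_force: [0.6, 0.4, 0.3]
finger_gap: 0.0514
t 2.15 pos [0.5254 0.1765 0.286 ] q [ 0.11   0.501  1.468 -0.     1.171 -1.578] gap 0.0514 F [0.6 0.4 0.3]
d world [ 0.0015 -0.0041 -0.06  ] in tool now [-0.0008 -0.0043  0.06  ] in goal axes [-0.001  -0.0043  0.06  ] turn(tool) [-0.      0.0019  0.0008]
```

View pics/wrist1.png

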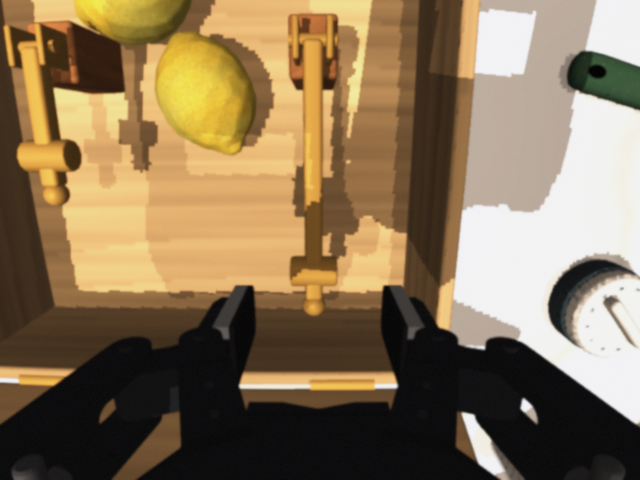

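View pics/side1.png

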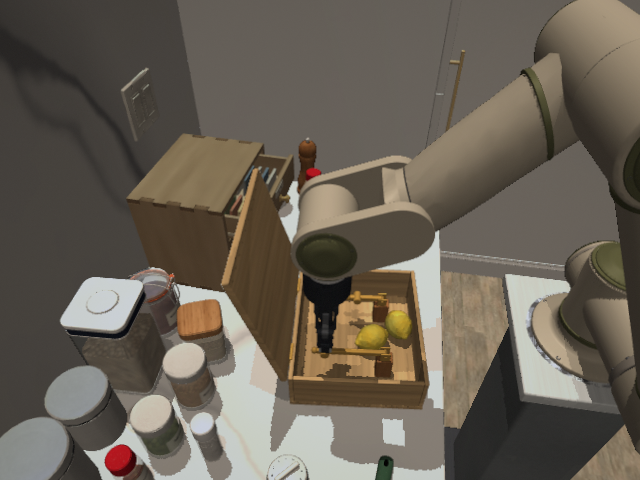

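The wrist view shows the barrel at (314,270), between the fingers in y. I'll triangulate it on z=0.071.

```bash
cat >> h.py <<'E'
def wray(uv,pos,rotm,z):
    c=dict(np.load("cal_wrist.npz"));K=np.array([[c["fx"],0,c["cx"]],[0,c["fy"],c["cy"]],[0,0,1.]])
    q=cv2.undistortPoints(np.array([[uv]],float),K,c["dist"].astype(float))[0,0]
    H=c["hand_eye"];d=rotm@(H[:3,:3]@np.array([*q,1]));o=pos+rotm@H[:3,3]
    return o+d*(z-o[2])/d[2]
E
python3 - <<'E'
from h import *
from bench import readout
s=readout.read_state();R=Rn.from_rotvec(s["ee_rot"]).as_matrix();p=np.load("box.npy")
B=Rn.from_euler("z",-p[2])
for uv in [(314,270),(313,40)]:
    X=wray(uv,s["ee_pos"],R,.071);print(X,"box",B.apply(X-[p[0],p[1],0]))
E
```

```text
[0.52694753 0.17386863 0.071     ] box [0.06026862 0.06652489 0.071     ]
[0.41845791 0.16097914 0.071     ] box [-0.04898394  0.06640116  0.071     ]
```

```bash
python3 -m pendant '[[-0.001,-0.003,0.02,0,0,0],[0,0,0.02,0,0,0],[0,0,0.02,0,0,0],[0,0,0,0,0,0],[0,0,0,0,0,0],[0,0,0,0,0,0],[0,0,0,0,0,0],[0,0,0,0,0,0]]'
python3 - <<'E'
from h import *
from bench import eyes
p=np.load("box.npy"); rel(w(p,(.06,.0657,.226)),goal_R(p))
cv2.imwrite("pics/wrist2.png",eyes.camera("wrist")["img"][:,:,::-1])
E
```

```text
time_s: 2.97
ee_pos: [0.5271, 0.1733, 0.2261]
ee_rot: [-0.184, 3.134, 0.0]
wrist_force: [-0.6, -0.3, 0.2]
finger_gap: 0.0512
t 2.97 pos [0.5271 0.1733 0.2261] q [ 0.104  0.58   1.532 -0.     1.027 -1.584] gap 0.0512 F [-0.6 -0.3  0.2]
d world [-0.0003 -0.0003 -0.0001] in tool now [ 0.0003 -0.0003  0.0001] in goal axes [ 0.0003 -0.0003  0.0001] turn(tool) [-0.      0.0021  0.0002]
```

View pics/wrist2.png

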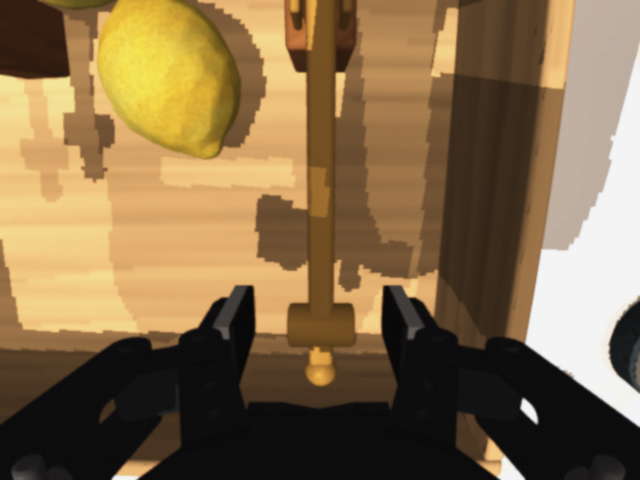

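The barrel sits centred between the pads at about (321,325). Closing.

```bash
python3 -m pendant '[[0,0,0,0,0,0],[0,0,0,0,0,0],[0,0,0,0,0,0],[0,0,0,0,0,0],[0,0,0,0,0,0],[0,0,0,0,0,0],[0,0,0,0,0,0],[0,0,0,0,0,0]]' 0.05 25
python3 - <<'E'
import numpy as np
a=np.linspace(0,1.6,17);P=np.c_[-.11*np.cos(a),-.11*np.sin(a)]  # tool x=-boxx, tool z=down
print(np.diff(P,axis=0).round(4).tolist())
from bench import readout;s=readout.read_state();print(s["wrist_force"].round(1),s["ft_torque"].round(2))
E
```

```text
time_s: 3.68
ee_pos: [0.5268, 0.1738, 0.2254]
ee_rot: [-0.184, 3.135, 0.002]
wrist_force: [-1.0, 5.5, 2.6]
finger_gap: 0.0237
[[0.0005, -0.011], [0.0016, -0.0109], [0.0027, -0.0107], [0.0038, -0.0103], [0.0048, -0.0099], [0.0057, -0.0094], [0.0067, -0.0088], [0.0075, -0.008], [0.0083, -0.0073], [0.0089, -0.0064], [0.0095, -0.0055], [0.01, -0.0045], [0.0104, -0.0035], [0.0107, -0.0024], [0.0109, -0.0013], [0.011, -0.0002]]
[-1.   5.5  2.6] [0.74 0.12 0.08]
```

```bash
python3 -m pendant '[[0.0005,0,-0.011,0,0,0],[0.0016,0,-0.011,0,0,0],[0.0027,0,-0.0107,0,0,0],[0.0038,0,-0.0103,0,0,0],[0.0048,0,-0.01,0,0,0],[0.0057,0,-0.0094,0,0,0],[0.0067,0,-0.0088,0,0,0],[0.0075,0,-0.008,0,0,0]]'
python3 - <<'E'
from h import *
from bench import readout,eyes
s=readout.read_state();p=np.load("box.npy");print(s["finger_gap"],s["ft_torque"].round(2),Rn.from_euler("z",-p[2]).apply(s["ee_pos"]-[p[0],p[1],.155]))
cv2.imwrite("pics/side3.png",eyes.camera("side")["img"][:,:,::-1])
E
```

```text
time_s: 4.35
ee_pos: [0.4936, 0.1698, 0.3045]
ee_rot: [-0.184, 3.136, 0.002]
wrist_force: [0.0, 5.3, -2.8]
finger_gap: 0.0233
0.023300081560115007 [ 0.88 -0.26  0.06] [0.02664331 0.06637542 0.14953238]
```

View pics/side3.png

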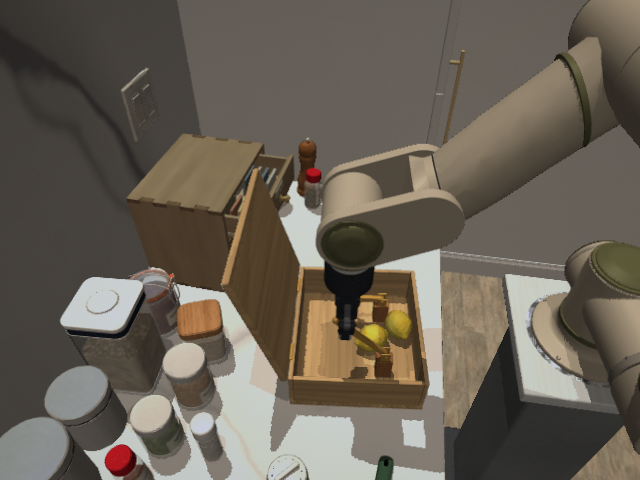

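The stay is rising with the gripper; the side view shows the bar slanting up from (385,360) to (345,330). On with the second half of the arc.

```bash
python3 -m pendant '[[0.0083,0,-0.0073,0,0,0],[0.0089,0,-0.0064,0,0,0],[0.0095,0,-0.0055,0,0,0],[0.01,0,-0.0045,0,0,0],[0.0104,0,-0.0035,0,0,0],[0.0107,0,-0.0024,0,0,0],[0.0109,0,-0.0013,0,0,0],[0.011,0,0,0,0,0]]'
python3 -m pendant '[[0.004,0,0,0,0,0],[0,0,0,0,0,0],[0,0,0,0,0,0],[0,0,0,0,0,0],[0,0,0,0,0,0],[0,0,0,0,0,0],[0,0,0,0,0,0],[0,0,0,0,0,0]]'
python3 - <<'E'
from h import *
from bench import readout,eyes
s=readout.read_state();p=np.load("box.npy");print(s["finger_gap"],s["ft_torque"].round(2),Rn.from_euler("z",-p[2]).apply(s["ee_pos"]-[p[0],p[1],.155]))
cv2.imwrite("pics/side4.png",eyes.camera("side")["img"][:,:,::-1])
E
```

```text
time_s: 5.07
ee_pos: [0.4147, 0.1603, 0.3361]
ee_rot: [-0.184, 3.132, 0.002]
wrist_force: [1.9, 6.2, 4.4]
finger_gap: 0.0238
time_s: 5.73
ee_pos: [0.4112, 0.1599, 0.3359]
ee_rot: [-0.184, 3.133, 0.002]
wrist_force: [0.2, 5.4, 6.9]
finger_gap: 0.0236
0.023633564675109353 [ 0.88 -0.12  0.05] [-0.05630198  0.06618019  0.18087818]
```

View pics/side4.png

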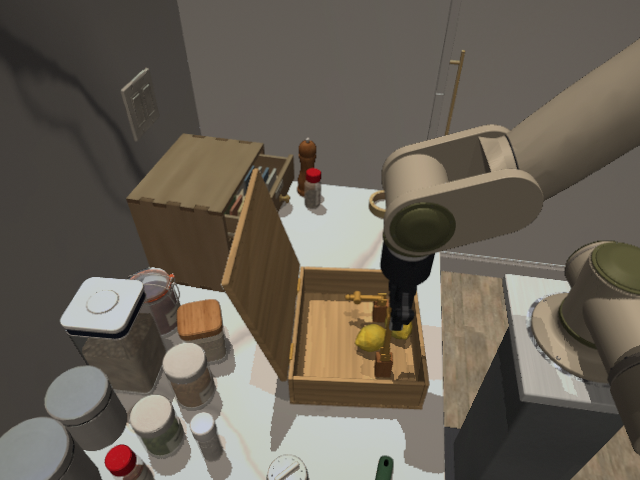

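The stay stands at about 1.63 rad. I'll open, then lift straight off and look.

```bash
python3 -m pendant '[[0,0,0,0,0,0],[0,0,0,0,0,0],[0,0,0,0,0,0],[0,0,0,0,0,0],[0,0,0,0,0,0],[0,0,-0.02,0,0,0],[0,0,-0.03,0,0,0],[0,0,-0.035,0,0,0]]' 0.6
python3 -m pendant '[[0,0,-0.04,0,0,0],[0,0,-0.04,0,0,0],[0,0,-0.04,0,0,0],[0,0,0,0,0,0],[0,0,0,0,0,0],[0,0,0,0,0,0],[0,0,0,0,0,0],[0,0,0,0,0,0]]'
python3 - <<'E'
from h import *
from bench import readout,eyes
p=np.load("box.npy");rel(w(p,(.24,.02,.54)),goal_R(p))
for n in("wrist","side"): cv2.imwrite(f"pics/{n}5.png",eyes.camera(n)["img"][:,:,::-1])
E
```

```text
time_s: 6.45
ee_pos: [0.4105, 0.1595, 0.4201]
ee_rot: [0.183, -3.132, 0.001]
wrist_force: [0.8, -0.4, 0.2]
finger_gap: 0.0513
time_s: 7.12
ee_pos: [0.4109, 0.1596, 0.5388]
ee_rot: [0.184, -3.133, 0.0]
wrist_force: [1.0, 0.3, 0.4]
finger_gap: 0.051
t 7.12 pos [0.4109 0.1596 0.5388] q [ 0.101  0.115  1.282 -0.     1.748 -1.587] gap 0.051 F [1.  0.3 0.4]
d world [ 0.3    -0.0109  0.0012] in tool now [-0.2966 -0.0459 -0.002 ] in goal axes [-0.2966 -0.0459 -0.0012] turn(tool) [ 0.     -0.0028 -0.    ]
```

View pics/side5.png

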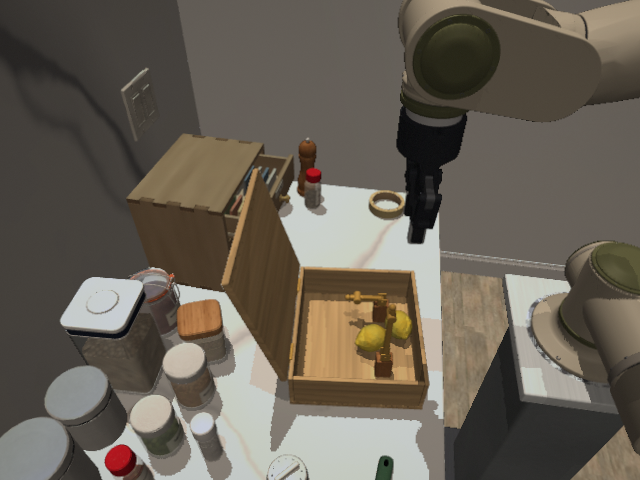

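View pics/wrist5.png

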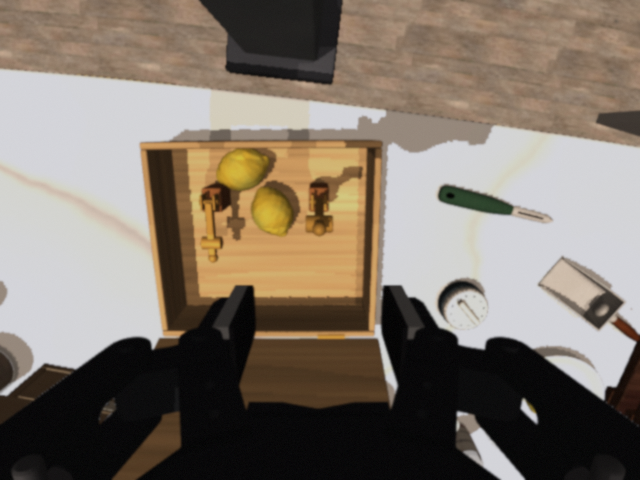

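The long stay is up, from (384,362) to (390,308) in the side view, and the short stay is still folded. Before reaching over the lid, I'll check reach with an arm model fitted from the recorded poses.

```bash
python3 - <<'E'
import numpy as np
D=[(.2186,.5047,.4042,.381,1.298),(.5193,.1765,.3345,.439,1.418),(.5254,.1765,.286,.501,1.468),(.5271,.1733,.2261,.58,1.532),(.4109,.1596,.5388,.115,1.282)]
A=[];b=[]
for x,y,z,q2,q3 in D:
    s=q2+q3
    A+= [[1,0,np.sin(q2),np.sin(s),np.cos(s)],[0,1,np.cos(q2),np.cos(s),-np.sin(s)]]; b+=[np.hypot(x,y),z]
sol,res,rk,sv=np.linalg.lstsq(np.array(A),np.array(b),rcond=None);print(sol,res,rk,sv)
a1,d,L1,L2,e=sol
from scipy.optimize import fsolve
for r in(.66,.70,.73,.75):
  for z in(.54,.46):
    q,i,ok,m=fsolve(lambda q:[a1+L1*np.sin(q[0])+L2*np.sin(sum(q))+e*np.cos(sum(q))-r,d+L1*np.cos(q[0])+L2*np.cos(sum(q))-e*np.sin(sum(q))-z],[.4,1.1],full_output=1);print(r,z,q.round(3),ok)
E
```

```text
[0.01678805 0.05736676 0.51502425 0.35394055 0.09309248] [8.32096876e-07] 5 [3.85252623 3.13822659 0.39365448 0.38927348 0.0554778 ]
0.66 0.54 [0.577 0.597] 1
0.66 0.46 [0.571 0.826] 1
0.7 0.54 [0.688 0.391] 1
0.7 0.46 [0.664 0.658] 1
0.73 0.54 [0.797 0.174] 1
0.73 0.46 [0.742 0.509] 1
0.75 0.54 [ 0.917 -0.084] 1
0.75 0.46 [0.801 0.391] 1
```

Reach is tight with a vertical tool, so I'll tilt the fingertips away by 0.25 rad. That shortens the reach and hooks nicely over the lid edge. First the tilt, then I'll work out the shift.

```bash
python3 -m pendant '[[0,0,0,0,-0.083,0],[0,0,0,0,-0.083,0],[0,0,0,0,-0.084,0],[0,0,0,0,0,0],[0,0,0,0,0,0],[0,0,0,0,0,0],[0,0,0,0,0,0],[0,0,0,0,0,0]]' 0.4
python3 - <<'E'
from h import *
p=np.load("box.npy");rel(w(p,(.195,-.0,.54)),goal_R(p,-.25));rel(w(p,(.195,-.0,.47)),goal_R(p,-.25))
# lid edge check from initial images
for n in("top","side"): print(n,proj(n,[w(p,(.189,y,.33)) for y in(.14,-.14)]).round(0).tolist())
E
```

```text
time_s: 7.88
ee_pos: [0.4109, 0.1596, 0.5399]
ee_rot: [-0.169, 2.888, 0.021]
wrist_force: [-0.2, 0.4, 0.3]
finger_gap: 0.0344
t 7.88 pos [0.4109 0.1596 0.5399] q [ 0.1    0.077  1.33   0.004  1.487 -1.588] gap 0.0344 F [-0.2  0.4  0.3]
d world [ 2.576e-01 -3.600e-02  1.000e-04] in tool now [-0.2439 -0.0659  0.0618] in goal axes [-0.2439 -0.0659  0.0622] turn(tool) [ 0.     -0.0014  0.    ]
t 7.88 pos [0.4109 0.1596 0.5399] q [ 0.1    0.077  1.33   0.004  1.487 -1.588] gap 0.0344 F [-0.2  0.4  0.3]
d world [ 0.2576 -0.036  -0.0699] in tool now [-0.2267 -0.0659  0.1297] in goal axes [-0.2265 -0.0659  0.13  ] turn(tool) [ 0.     -0.0014  0.    ]
top [[175.0, 152.0], [358.0, 135.0]]
side [[227.0, 281.0], [259.0, 165.0]]
```

The predicted lid edge corners match the pictures. Moving over and behind the lid.

```bash
python3 -m pendant '[[-0.0305,-0.0082,0.0077,0,0,0],[-0.0305,-0.0082,0.0077,0,0,0],[-0.0305,-0.0082,0.0077,0,0,0],[-0.0305,-0.0082,0.0077,0,0,0],[-0.0305,-0.0082,0.0077,0,0,0],[-0.0305,-0.0082,0.0077,0,0,0],[-0.0305,-0.0082,0.0077,0,0,0],[-0.0305,-0.0082,0.0077,0,0,0]]'
python3 -m pendant '[[0,0,0,0,0,0],[0,0,0,0,0,0],[0,0,0,0,0,0],[0,0,0,0,0,0],[0,0,0,0,0,0],[0,0,0,0,0,0],[0,0,0,0,0,0],[0,0,0,0,0,0]]'
python3 - <<'E'
from h import *
from bench import eyes
p=np.load("box.npy");rel(w(p,(.195,-.0,.47)),goal_R(p,-.25))
for n in("top","side"): cv2.imwrite(f"pics/{n}6.png",eyes.camera(n)["img"][:,:,::-1])
E
```

```text
time_s: 8.55
ee_pos: [0.6698, 0.1235, 0.5403]
ee_rot: [-0.169, 2.888, 0.021]
wrist_force: [0.2, 0.4, -0.1]
finger_gap: 0.0339
time_s: 9.22
ee_pos: [0.6678, 0.124, 0.5412]
ee_rot: [-0.17, 2.886, 0.021]
wrist_force: [-0.0, 0.0, 0.1]
finger_gap: 0.0342
t 9.22 pos [0.6678 0.124  0.5412] q [ 0.006  0.557  0.627  0.028  1.708 -1.675] gap 0.0342 F [-0.   0.   0.1]
d world [ 0.0007 -0.0004 -0.0712] in tool now [ 0.017  -0.0005  0.0692] in goal axes [ 0.017  -0.0005  0.0692] turn(tool) [0.     0.0005 0.0003]
```

View pics/side6.png

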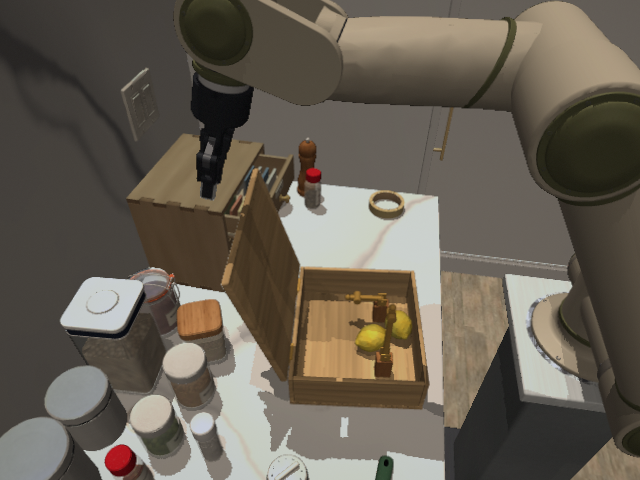

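The fingertips are at (208,190), past and above the lid edge. Descending behind it.

```bash
python3 -m pendant '[[0.0057,0,0.023,0,0,0],[0.0057,0,0.023,0,0,0],[0.0056,0,0.023,0,0,0],[0,0,0,0,0,0],[0,0,0,0,0,0],[0,0,0,0,0,0],[0,0,0,0,0,0],[0,0,0,0,0,0]]'
python3 - <<'E'
from h import *
from bench import eyes
p=np.load("box.npy");rel(w(p,(.195,-.0,.47)),goal_R(p,-.25));rel(w(p,(.0,-.0,.455)),goal_R(p,-.25))
for n in("top","side"): cv2.imwrite(f"pics/{n}7.png",eyes.camera(n)["img"][:,:,::-1])
E
```

```text
time_s: 9.98
ee_pos: [0.6688, 0.1239, 0.4713]
ee_rot: [-0.169, 2.884, 0.021]
wrist_force: [1.0, 0.7, 0.6]
finger_gap: 0.034
t 9.98 pos [0.6688 0.1239 0.4713] q [ 0.006  0.558  0.817  0.027  1.515 -1.68 ] gap 0.034 F [1.  0.7 0.6]
d world [-0.0002 -0.0004 -0.0013] in tool now [ 0.0006 -0.0004  0.0012] in goal axes [ 0.0006 -0.0004  0.0012] turn(tool) [-0.0002  0.0028  0.0001]
t 9.98 pos [0.6688 0.1239 0.4713] q [ 0.006  0.558  0.817  0.027  1.515 -1.68 ] gap 0.034 F [1.  0.7 0.6]
d world [-0.1939 -0.0232 -0.0163] in tool now [ 0.1932 -0.0003 -0.033 ] in goal axes [ 0.1933 -0.0004 -0.0325] turn(tool) [-0.0002  0.0028  0.0001]
```

View pics/side7.png

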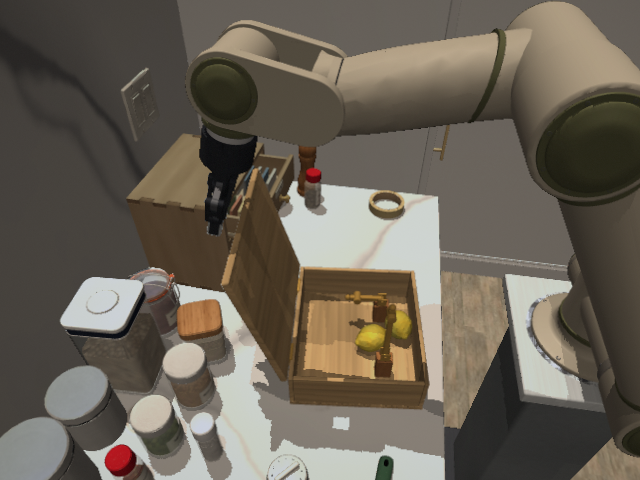

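```bash
python3 -m pendant '[[0.01,0,-0.0025,0,0,0],[0.01,0,-0.0025,0,0,0],[0.01,0,-0.0025,0,0,0],[0.01,0,-0.0025,0,0,0],[0.01,0,-0.0025,0,0,0],[0.01,0,-0.0025,0,0,0],[0.01,0,-0.0025,0,0,0],[0.01,0,-0.0025,0,0,0]]'
python3 -m pendant '[[0.01,0,-0.002,0,0,0],[0.01,0,-0.002,0,0,0],[0.01,0,-0.002,0,0,0],[0.01,0,-0.002,0,0,0],[0,0,0,0,0,0],[0,0,0,0,0,0],[0,0,0,0,0,0],[0,0,0,0,0,0]]'
python3 - <<'E'
from h import *
from bench import eyes
p=np.load("box.npy");rel(w(p,(.0,-.0,.46)),goal_R(p,-.25))
for n in("top","side"): cv2.imwrite(f"pics/{n}8.png",eyes.camera(n)["img"][:,:,::-1])
E
```

```text
time_s: 10.75
ee_pos: [0.5865, 0.1142, 0.4703]
ee_rot: [-0.169, 2.884, 0.021]
wrist_force: [1.1, 0.9, 1.9]
finger_gap: 0.0339
time_s: 11.42
ee_pos: [0.547, 0.1095, 0.4671]
ee_rot: [-0.169, 2.887, 0.021]
wrist_force: [0.2, -0.0, -0.0]
finger_gap: 0.0344
t 11.42 pos [0.547  0.1095 0.4671] q [-0.02   0.322  1.215  0.035  1.357 -1.711] gap 0.0344 F [ 0.2 -0.  -0. ]
d world [-0.0722 -0.0088 -0.0071] in tool now [ 0.0722 -0.0003 -0.0111] in goal axes [ 0.0722 -0.0003 -0.0111] turn(tool) [0.     0.0001 0.    ]
```

View pics/side8.png

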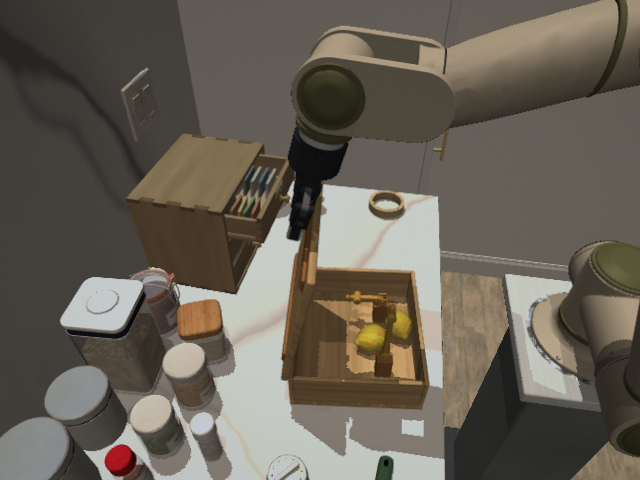

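The lid is now roughly upright and following the finger. I'll pull about 80 mm further.

```bash
python3 -m pendant '[[0.01,0,-0.0025,0,0,0],[0.01,0,-0.0025,0,0,0],[0.01,0,-0.0025,0,0,0],[0.01,0,-0.0025,0,0,0],[0.01,0,-0.0025,0,0,0],[0.01,0,-0.0025,0,0,0],[0.01,0,-0.0025,0,0,0],[0.01,0,-0.0025,0,0,0]]'
python3 - <<'E'
from h import *
from bench import eyes
p=np.load("box.npy");rel(w(p,(.0,-.0,.46)),goal_R(p,-.25))
for n in("top","side"): cv2.imwrite(f"pics/{n}9.png",eyes.camera(n)["img"][:,:,::-1])
E
```

```text
time_s: 12.18
ee_pos: [0.4642, 0.0998, 0.4667]
ee_rot: [-0.169, 2.887, 0.021]
wrist_force: [0.6, -0.6, 0.2]
finger_gap: 0.034
t 12.18 pos [0.4642 0.0998 0.4667] q [-0.046  0.169  1.426  0.042  1.3   -1.74 ] gap 0.034 F [ 0.6 -0.6  0.2]
d world [ 0.0107  0.0009 -0.0067] in tool now [-0.0087 -0.0003  0.0091] in goal axes [-0.0087 -0.0003  0.0091] turn(tool) [0.     0.0001 0.0002]
```

View pics/side9.png

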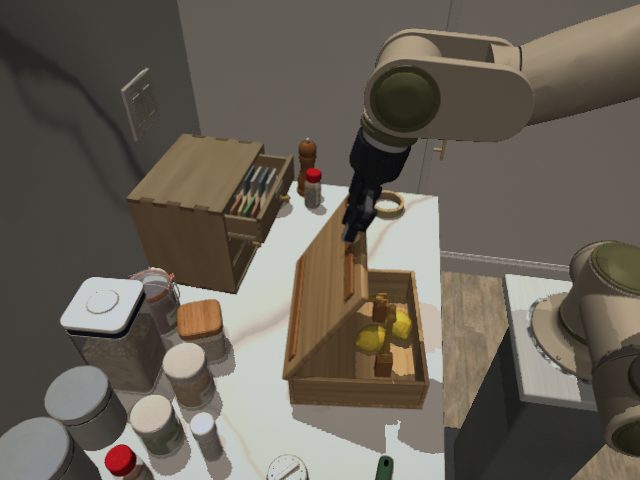

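The lid leans well forward of upright and the force is near zero. I'll withdraw back and up, then let it sink.

```bash
python3 -m pendant '[[-0.015,0,-0.02,0,0,0],[-0.015,0,-0.03,0,0,0],[-0.01,0,-0.03,0,0,0],[0,0,-0.03,0,0,0],[0,0,-0.03,0,0,0],[0,0,-0.02,0,0,0],[0,0,0,0,0,0],[0,0,0,0,0,0]]'
Z='x'
for i in 1 2 3 4 5 6; do python3 -m pendant '[[0,0,0,0,0,0],[0,0,0,0,0,0],[0,0,0,0,0,0],[0,0,0,0,0,0],[0,0,0,0,0,0],[0,0,0,0,0,0],[0,0,0,0,0,0],[0,0,0,0,0,0]]' | grep -E 'time|pos'; done
python3 - <<'E'
from h import *
from bench import eyes
for n in("top","side"): cv2.imwrite(f"pics/{n}10.png",eyes.camera(n)["img"][:,:,::-1])
E
```

```text
time_s: 12.95
ee_pos: [0.4639, 0.0998, 0.632]
ee_rot: [-0.169, 2.885, 0.021]
wrist_force: [0.2, -1.1, 0.0]
finger_gap: 0.0343
time_s: 13.62
ee_pos: [0.4638, 0.0998, 0.6316]
time_s: 14.28
ee_pos: [0.4638, 0.0998, 0.6316]
time_s: 14.95
ee_pos: [0.4638, 0.0998, 0.6316]
time_s: 15.62
ee_pos: [0.4638, 0.0998, 0.6316]
time_s: 16.28
ee_pos: [0.4638, 0.0998, 0.6316]
time_s: 16.95
ee_pos: [0.4638, 0.0998, 0.6317]
```

View pics/side10.png

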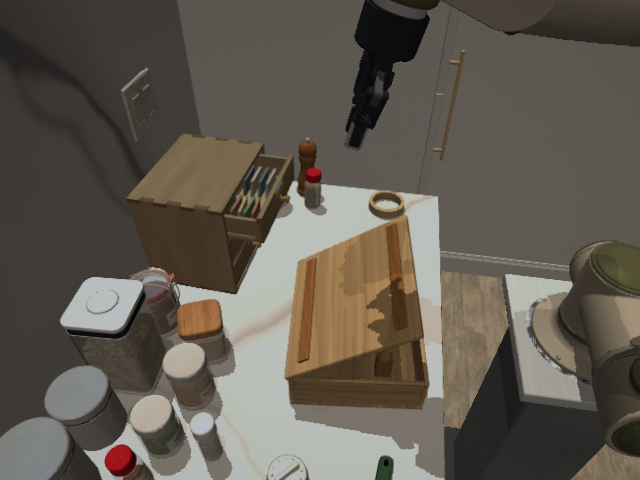

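The lid is sinking or already resting, with its near edge corners at about (405,218) and (422,345). I'll wait longer, then compare pictures to make sure it is still and at the right angle.

```bash
for i in 1 2 3 4 5 6; do python3 -m pendant '[[0,0,0,0,0,0],[0,0,0,0,0,0],[0,0,0,0,0,0],[0,0,0,0,0,0],[0,0,0,0,0,0],[0,0,0,0,0,0],[0,0,0,0,0,0],[0,0,0,0,0,0]]' >/dev/null; done
python3 - <<'E'
from h import *
from bench import eyes
a=eyes.camera("side")["img"];cv2.imwrite("pics/side11.png",a[:,:,::-1])
E
python3 -m pendant '[[0,0,0,0,0,0],[0,0,0,0,0,0],[0,0,0,0,0,0],[0,0,0,0,0,0],[0,0,0,0,0,0],[0,0,0,0,0,0],[0,0,0,0,0,0],[0,0,0,0,0,0]]' | head -1
python3 - <<'E'
from h import *
from bench import eyes
b=eyes.camera("side")["img"];cv2.imwrite("pics/side12.png",b[:,:,::-1])
I={i:cv2.imread(f"pics/side{i}.png").astype(int)[200:420,270:440] for i in(10,11,12)}
print([float(abs(I[x]-I[y]).mean()) for x,y in((10,11),(11,12))])
p=np.load("box.npy")
for th in(1.15,1.2,1.27,1.35,1.43,1.52):
    a=th-.28
    # outer-face free corners: along lid .25, half thickness .006 outward (normal up/back)
    c=[(.12-.25*np.sin(a)+.006*np.cos(a),y,.09+.25*np.cos(a)+.006*np.sin(a)) for y in(.14,-.14)]
    print(th,proj("side",[w(p,x) for x in c]).round(0).tolist())
cv2.imwrite("pics/c12.png",cv2.resize(b[200:420,270:440,::-1],None,fx=2.7,fy=2.7))
E
```

```text
time_s: 21.77
[0.500650623885918, 0.5066131907308378]
1.15 [[413.0, 324.0], [399.0, 204.0]]
1.2 [[418.0, 328.0], [403.0, 208.0]]
1.27 [[424.0, 335.0], [407.0, 214.0]]
1.35 [[429.0, 342.0], [412.0, 221.0]]
1.43 [[433.0, 349.0], [415.0, 228.0]]
1.52 [[437.0, 357.0], [418.0, 236.0]]
```

View pics/c12.png

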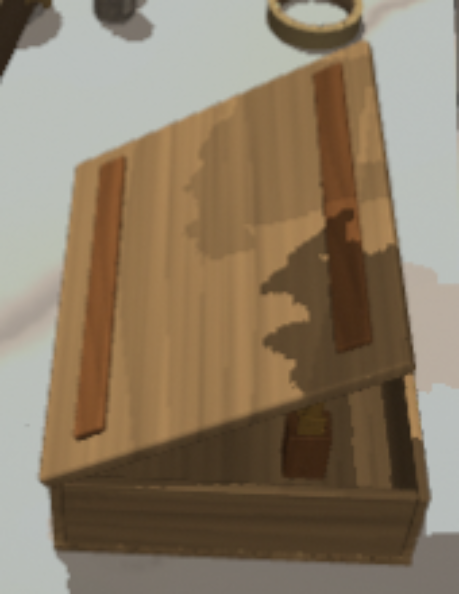

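The lid corners at (407,216) and (423,336) match a lid angle of 1.27. Successive pictures are unchanged apart from noise, and the robot is clear. Handing in.

```bash
python3 -c "
from bench import ticket; print(ticket.sign_off())"
```

```text
the job is handed in; nothing more can be done
None
```

I flipped up the long stay, which was on the box's left, and the lid now rests propped on it. The job was handed in at about 22 s of the 48 s allowed; the hand-in gave no verdict.

- **Long stay:** I gripped it by its barrel, swung it to about 1.63 rad and let go. It was standing by itself in the next picture, while the lid was still thrown back.
- **Lid:** I hooked the fingers behind its free edge and drew it well forward of upright. Then I withdrew and let it sink on its own.
- **Last checks:** In the final side view, the lid's free corners are within about 2 px of where they should be for 1.27 rad, its rest angle on the long stay. Pictures about 5 s and 0.7 s apart showed only noise, so the lid was still. The gripper was well clear of everything.
- **Not checked at the end:** The lid hid the short stay in the final picture. It lay folded in the last clear views, and I never touched it.

No check failed or disagreed. Wrist forces stayed under 10 N in every reading.

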